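# Snap the green receiver board home in its tray

### The arm

A 7-joint arm with a two-finger parallel gripper is mounted at the origin on the work surface. World frame = base frame: x ahead of the robot, y to its left, z up, the work surface at z = 0. Lengths are in m, angles in rad, forces in N, time in s.
With the tool pointing down it reaches from about 0.4 to 0.9 m from the base axis. Payload 5.5 kg.
Tool frame: the origin (TCP) lies midway between the tips of the shut fingers; the grasp point (between the pads) lies 19 mm behind it (manip.grip_depth is the distance from the TCP to the grasp point, in m); z points along the fingers, y is the line along which they close (so a half turn about z gives the same grasp; the last joint's range is limited). The gripper opens to 92 mm and grips with 3 to 60 N. Pads are 19 mm wide; open, the fingers measure 130 mm over their backs; the gripper's body (75 mm by 190 mm) begins 47 mm behind the grasp point.
Start: joints at [-0.908, 0.501, -0.427, 1.55, 0.221, 1.138, -0.21], TCP at [0.253, 0.599, 0.227] pointing down, gripper open.
Joint ranges: [-2.88, 2.88], [-0.31, 2.03], [-1.54, 1.56], [0.2, 2.42], [-1.41, 4.55], [0.19, 2.02], [-2.57, 2.57]. Speed limits (rad/s): [2.57, 2.57, 3.14, 3.14, 3.14, 3.14, 3.14].

### API

Orientations are given as a unit quaternion [x, y, z, w].
In Python, from bench import manip, effector, viewer gives the robot as it stands. Calls block until the motion is done:
- manip.move_pose(position, orientation): joint-space move of the TCP to a pose.
- manip.servo_line(position, ori=None, vel=0.15): straight line of the TCP; ori=None keeps the orientation; vel is the mean speed in m/s.
- manip.movej(angles): joint-space move.
- effector.open_jaws() and effector.close(f_grip=None): open the fingers fully, or close them until they stop; f_grip is the grip in N (None keeps the last).
- manip.sleep(seconds).
- manip.solve_ik(position, orientation): joint angles nearest the present ones, or None.
- viewer.get_image(name): name is "scene" or "side" or "wrist"; returns the picture (384x512x3 uint8, red, green, blue); there is no depth.
- viewer.get_calibration(name): a dict with "vfov" (degrees; the focal length in pixels is half the picture's height over the tangent of half this angle, whatever the lens; pixels are square), "cx", "cy" (the principal point, pixels), "eye" and "attitude" of the camera in the world. Camera axes: x right, y down, z forward; pixel columns grow to the right and rows downward; lengths in m; the calibration is good to about 2 mm. A picture is of the moment at which its call begins: read the wrist's pose just before it. get_calibration takes no time and is no camera call; for the wrist camera it gives the pose at the moment of the call.
A pose or a line that the arm cannot do raises manip.PlanningError and nothing moves.
- manip.hand_in(): hands the job in; it is judged then, once.
Readings, each from a call of its own:
- manip.current_clock(): time.
- manip.current_q(): joint angles.
- manip.current_joint_velocities(): joint speeds.
- manip.current_tau(): joint torques, N m.
- manip.current_tool_pos(): TCP position.
- manip.current_tcp_rot(): TCP orientation.
- manip.current_force(): force on the tool from outside, world axes, zero at the start.
- manip.current_wrist_torque(): the same for the moment, N m.
- manip.current_finger_gap(): finger opening in m.
- manip.current_gripper_force(): force on a finger pad.
Only numpy, scipy, OpenCV 4.12 (cv2) and the standard library are available. Lean on these libraries where they do the work, as an engineer would, in place of code of your own. Each camera call takes 0.05 s, during which the arm holds its last target. There are 200 camera calls.

### The job

Press the green circuit board down onto its four barbed standoffs until every post has clicked through and the whole board sits flat and fully home. Leave the blue board alone, still standing loose on top of its barbs: it has to come off again.

Things in the scene. Friction and masses are not known exactly. Their poses are not given: they have to be found in the camera images.
- green_end_a (a point): Green board (100 x 160 x 3 mm, parts up to 11 mm tall, only within 37 mm of mid-length): centre of the 18 mm white ring printed on its top face near one short end, the bare spot to press. z is the board's upward normal, y runs along its length to the other ring. Pressing here with 10 to 20 N snaps this end's two posts through; the other end stays up, the board tilting some 4 degrees.
- green_end_b (a point): The same ring at the green board's other short end, 116 mm along +y from green_end_a; same axes. Beside each ring two white nylon posts with sprung barbs poke up through 9 mm holes, 38 mm to either side and 10 mm nearer the board's end. At the start the board rests level on the barbs; each end must go down 10 mm.
- green_tray: White tray under the green board, 150 by 210 mm, fixed to the table. Origin at the centre of its underside, on the table; z up, y along its length, parallel to the board's. Rim 16 mm high, standoff seats 22 mm above the origin. The board's top face is 35 mm above the origin at the start, 25 mm when fully home; the post tips reach 38 mm.
- blue_board: Blue circuit board of the same size, with a black finned heat sink 16 mm tall and a green terminal block, standing loose on the barbs of its own white tray in the same way; leave it alone. Origin at the centre of its underside, z up, y along its length.
There are look-alikes about, which are no part of the job. Leave any brown look-alike of the part that bears green_end_a alone.

How it is judged:
At the end, for the whole second after the job is handed in: Both ends of the green board are down, their top faces less than 28 mm above the tray's underside (25 mm is fully home, 35 mm is the start), the board is level within 2 degrees, and the blue board is within 3 mm of where it began (z of each of green_end_a, green_end_b in the frame of green_tray below 0.028 m and angle between green_end_a's own z axis and vertical below 0.035 rad and distance of blue_board from where it was at the start of the episode below 0.003 m); the robot touches nothing.
It fails at once if the blue board is pressed down or shifted by more than 3 mm (distance of blue_board from where it was at the start of the episode above 0.003 m).
It also fails if it takes over 32 s, if anything falls off the work surface, if the arm or the gripper's body presses on something with over 40 N, if the wrist force passes 120 N, or if a joint passes its speed limit or range.

## Working session

There is one attempt and no reset: what is moved stays moved. The work goes in short steps, each a Python script; the robot and the scene stay as the last script left them, time stands still between calls to the robot, and variables do not carry over. Pictures are saved under pics/ and viewed, at most 10 in all, crops included, and the job is handed in when it is done.

```bash
mkdir -p pics; cat > h.py <<'E'
import numpy as np, cv2
from bench import manip, effector, viewer
from scipy.spatial.transform import Rotation as R
def snap(name,fn):
    c=viewer.get_calibration(name); im=viewer.get_image(name)
    cv2.imwrite('pics/'+fn+'.png',im[:,:,::-1]); return im,c
def rotm(a):
    a=np.array(a,float)
    return a if a.shape==(3,3) else R.from_quat(a).as_matrix()
def ray(c,u,v,z):
    f=192/np.tan(np.radians(c['vfov'])/2)
    d=rotm(c['attitude'])@np.array([(u-c['cx'])/f,(v-c['cy'])/f,1])
    e=np.array(c['eye']); return e+d*(z-e[2])/d[2]
def proj(c,p):
    f=192/np.tan(np.radians(c['vfov'])/2)
    q=rotm(c['attitude']).T@(np.array(p)-c['eye']); return c['cx']+f*q[0]/q[2],c['cy']+f*q[1]/q[2]
E
python3 - <<'E'
from h import *
a=[]
for n in ['scene','side','wrist']:
    im,c=snap(n,n+'0'); print(n,c); a.append(im)
cv2.imwrite('pics/both.png',cv2.resize(np.vstack(a[:2]),(512,768))[:,:,::-1])
print(manip.current_tcp_rot(),manip.current_clock())
E
```

```text
scene {'vfov': 50.16170977634326, 'cx': 261.127943210571, 'cy': 192.9098351131739, 'eye': array([1.32306211, 0.27639747, 0.91371464]), 'attitude': array([ 0.52870285,  0.7434438 , -0.34026607, -0.22799913])}
side {'vfov': 53.43581013605763, 'cx': 254.18374863187296, 'cy': 193.63858124204774, 'eye': array([-0.07296728, -0.73030246,  0.72516709]), 'attitude': array([ 0.84727298, -0.31072767,  0.14003975, -0.40738886])}
wrist {'vfov': 68.61512627952848, 'cx': 253.86472106758407, 'cy': 194.2057654625958, 'eye': array([0.17887698, 0.62945925, 0.38410061]), 'attitude': array([0.82405742, 0.54628845, 0.08205115, 0.12556236])}
[ 1.98572027e-01  9.80086026e-01 -7.07366604e-04 -1.79188159e-04] 0.15
```

View pics/scene0.png

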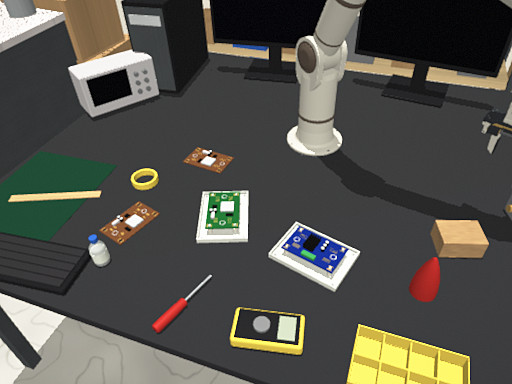

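View pics/side0.png

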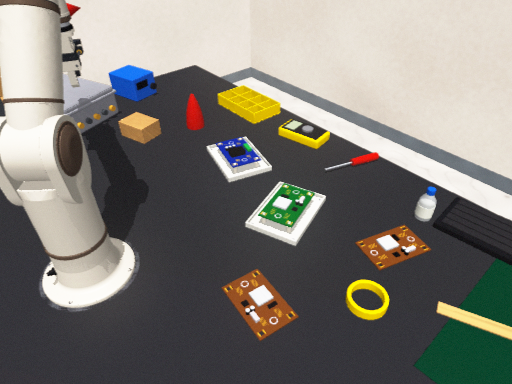

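The scene view shows the green board around (223,213) and the blue one around (314,248). The side view shows green at about (288,207). Next I'll measure the green board's outline on z=0.035 in both views.

```bash
cat >> h.py <<'E'
def board(im,c,box=None,z=0.035):
    h=cv2.cvtColor(im,cv2.COLOR_RGB2HSV)
    m=cv2.inRange(h,(45,120,50),(80,255,255))
    if box: k=np.zeros_like(m); k[box[1]:box[3],box[0]:box[2]]=255; m&=k
    m=cv2.morphologyEx(m,cv2.MORPH_CLOSE,np.ones((5,5)))
    ct=max(cv2.findContours(m,0,2)[0],key=cv2.contourArea)[:,0]
    p=np.array([ray(c,u,v,z)[:2] for u,v in ct],np.float32)
    return cv2.minAreaRect(p*1000),ct
E
python3 - <<'E'
from h import *
for n,b in [('scene',(190,180,260,250)),('side',(240,170,335,250))]:
    im=cv2.imread(f'pics/{n}0.png')[:,:,::-1].copy()
    r,ct=board(im,viewer.get_calibration(n),b); print(r,cv2.boxPoints(r))
c=viewer.get_calibration('wrist'); T=rotm(manip.current_tcp_rot())
print(T, T.T@(c['eye']-manip.current_tool_pos()), T.T@rotm(c['attitude']))
E
```

```text
((508.5377197265625, -160.3834228515625), (156.214599609375, 97.58509826660156), 20.510862350463867) [[ 418.28583 -142.05167]
 [ 452.47815 -233.45044]
 [ 598.7896  -178.71518]
 [ 564.5973   -87.31641]]
((506.290771484375, -161.37298583984375), (161.19253540039062, 97.80715942382812), 20.771127700805664) [[ 413.58994 -144.23024]
 [ 448.27585 -235.68037]
 [ 598.9916  -178.51573]
 [ 564.30566  -87.0656 ]]
[[-9.21138236e-01  3.89235084e-01 -6.32166062e-04]
 [ 3.89235591e-01  9.21137299e-01 -1.31539674e-03]
 [ 7.03131798e-05 -1.45772376e-03 -9.99998935e-01]] [ 0.08030343 -0.00021763 -0.15830479] [[-4.79519767e-04 -9.54985280e-01 -2.96652803e-01]
 [ 9.99999855e-01 -3.84898593e-04 -3.77367772e-04]
 [ 2.46199422e-04 -2.96652940e-01  9.54985326e-01]]
```

Both views agree: centre is about (0.507, -0.161), the length runs at about 20.6°, and the size is about 158x98 mm. I'll move above it with the tool's y across the board and take a close look.

```bash
cat >> h.py <<'E'
def ori(th,s=1):
    x=s*np.array([np.cos(th),np.sin(th),0]); z=np.array([0,0,-1.]); return R.from_matrix(np.c_[x,np.cross(z,x),z]).as_quat()
E
python3 - <<'E'
from h import *
th=np.radians(20.6); best=None
for s in (1,-1):
    q=manip.solve_ik([.507,-.161,.2],ori(th,s)); print(s,q)
    if q is not None:
        d=np.abs(np.array(q)-manip.current_q()).max()
        if best is None or d<best[0]: best=(d,s)
s=best[1]; print(s)
manip.move_pose([.507,-.161,.2],ori(th,s)); effector.close(10)
im,c=snap('wrist','w1'); print(manip.current_tool_pos(),manip.current_clock())
r,ct=board(im,c); print(r,cv2.boundingRect(ct))
for t in (-.058,.058):
    print(proj(c,[r[0][0]/1000+t*np.cos(th),r[0][1]/1000+t*np.sin(th),.035]))
E
```

```text
1 [-0.04336947  0.29948452  0.35921382  1.89672524 -0.12630716  0.96721667
 -0.83819245]
-1 [ 0.17326913  0.28842905  0.09947277  1.88947498 -0.03436228  0.96531356
  2.21855525]
1
[ 0.50699596 -0.16100001  0.19999941] 4.4583
((512.0530395507812, -160.20022583007812), (146.39761352539062, 96.16960906982422), 20.57000160217285) (211, 109, 87, 123)
(np.float64(254.46473970089565), np.float64(219.7501639065867))
(np.float64(254.47629977789276), np.float64(123.23288769225975))
```

View pics/w1.png

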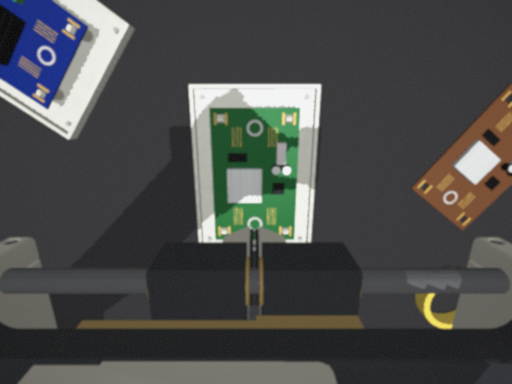

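The wrist view shows the far ring at about (255,128) and the near ring at about (255,223), partly hidden by the fingers. The posts sit at the board's corners. I'll locate the rings by casting rays and check that they are 116 mm apart.

```bash
python3 - <<'E'
from h import *
im=cv2.imread('pics/w1.png'); c=viewer.get_calibration('wrist')
def ringc(u,v):
    p=im[v-14:v+14,u-14:u+14]; h=cv2.cvtColor(p,cv2.COLOR_BGR2HSV)
    m=cv2.inRange(h,(0,0,120),(180,110,255)); n,l,s,ce=cv2.connectedComponentsWithStats(m)
    k=1+np.argmax(s[1:,4]); print(s[k])
    return s[k,0]+s[k,2]/2-.5+u-14, s[k,1]+s[k,3]/2-.5+v-14
f=ringc(255,128); a=ray(c,*f,.035); b=ray(c,255,223,.035)
print(f,a,b,np.linalg.norm(a-b),np.degrees(np.arctan2(*(a-b)[1::-1])))
E
```

```text
[  6   6  16  16 119]
(np.float64(254.5), np.float64(127.5)) [ 0.56200753 -0.14145266  0.035     ] [ 0.45392416 -0.18276045  0.035     ] 0.11570803720182209 20.9160806782553
```

The spacing is 115.7 mm against 116 expected, and it matches the other views. Now I'll press the far ring in small steps while watching the force.

```bash
cat >> h.py <<'E'
def press(x,y,th,zmin=.0235,fmax=35):
    manip.move_pose([x,y,.07],ori(th)); manip.servo_line([x,y,.038],vel=.08)
    z=.037; f0=manip.current_force()[2]
    while z>=zmin:
        manip.servo_line([x,y,z],vel=.03); f=manip.current_force(); p=manip.current_tool_pos()
        print(round(z,4),np.round(p,4)[2],np.round(f,1),round(manip.current_clock(),2))
        if np.linalg.norm(f)>fmax: break
        z-=.001
    manip.servo_line([x,y,.07],vel=.1)
E
python3 - <<'E'
from h import *
press(.562,-.1412,np.radians(20.7))
E
```

```text
0.037 0.0373 [ 0.3 -0.7 -0.7] 5.88
0.036 0.036 [-0.3  0.4 -0. ] 6.13
0.035 0.0351 [ 0.3 -0.2 -0.1] 6.38
0.034 0.0344 [-1.2  0.7  4.3] 6.63
0.033 0.0335 [ 0.  -0.4  6. ] 6.88
0.032 0.0327 [-0.3  0.4  7. ] 7.13
0.031 0.0318 [-1.5  0.7  8. ] 7.38
0.03 0.0307 [ 0.4 -1.3  0.1] 7.63
0.029 0.0289 [ 1.1 -1.4  1. ] 7.88
0.028 0.0275 [-0.5  0.2 -0.3] 8.13
0.027 0.0269 [-1.3  0.   3.8] 8.38
0.026 0.0266 [-3.6  1.1  9.7] 8.63
0.025 0.0263 [-5.   2.4 16. ] 8.88
0.024 0.0261 [-7.7  4.3 23.1] 9.13
```

The far end snapped at about 8 N and then hit a hard stop at about 26 mm, with the board tilted. Next is the near end.

```bash
python3 - <<'E'
from h import *
press(.4535,-.1822,np.radians(20.7))
manip.move_pose([.507,-.161,.2],ori(np.radians(20.6))) 
im,c=snap('wrist','w2'); s,cs=snap('side','s2')
a=cv2.resize(im[80:260,130:380],(500,360)); 
b=cv2.resize(s[150:260,220:350],None,fx=2.5,fy=2.5)
v=np.zeros((360,800,3),np.uint8); v[:,:500]=a; v[:275,500:800]=b[:,:300]
cv2.imwrite('pics/v2.png',v[:,:,::-1]); print(manip.current_clock())
E
```

```text
0.037 0.0374 [-1.   0.2  0. ] 11.07
0.036 0.0361 [ 0.3  0.3 -0.2] 11.32
0.035 0.0349 [0.2 0.6 0.7] 11.57
0.034 0.0342 [-0.7  1.3  2.9] 11.82
0.033 0.0333 [-0.7 -0.2  6.7] 12.07
0.032 0.0324 [-0.3 -0.4  5.7] 12.32
0.031 0.0315 [-0.8 -0.2  6.3] 12.57
0.03 0.0306 [-0.6  0.5  8.8] 12.82
0.029 0.0289 [-0.4 -0.6 -0.4] 13.07
0.028 0.0279 [-0.1  0.2  2.3] 13.32
0.027 0.0267 [ 0.1 -0.4  0.4] 13.57
0.026 0.0258 [ 0.5 -0.  -0.7] 13.82
0.025 0.0253 [-0.4  1.2  4.4] 14.07
0.024 0.0251 [-4.2  1.5 16.9] 14.32
15.6583
```

View pics/v2.png

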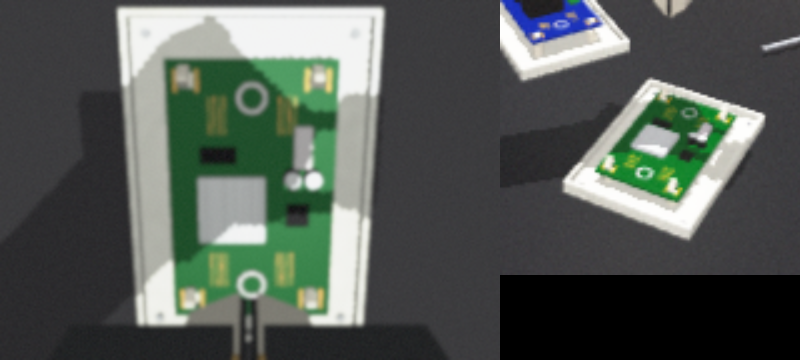

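The near end is down to 25 mm and all four posts stand clear through the board. I'll touch the far end once more to confirm it is home, then hand in.

```bash
python3 - <<'E'
from h import *
x,y=.562,-.1412
manip.move_pose([x,y,.06],ori(np.radians(20.7)))
for z in (.029,.027,.026,.025,.024,.023):
    manip.servo_line([x,y,z],vel=.06 if z>.028 else .02)
    f=manip.current_force()[2]; print(z,manip.current_tool_pos()[2].round(4),f.round(1))
    if f>25: break
manip.servo_line([x,y,.12],vel=.15); print(manip.current_clock())
im=viewer.get_image('scene'); o=cv2.imread('pics/scene0.png')[:,:,::-1]
d=cv2.absdiff(im,o)[220:290,265:362].max(2); print('blue diff',d.max(),(d>40).sum())
E
```

```text
0.029 0.0288 1.3
0.027 0.0271 -0.7
0.026 0.026 -0.1
0.025 0.0253 3.1
0.024 0.0252 11.7
0.023 0.0251 20.3
19.0333
blue diff 29 0
```

Contact at the far end is at 25 mm too, so the board is level and fully home. The blue board is unchanged in the image.

```bash
python3 -c "
from bench import manip
print(manip.hand_in())"
```

```text
the job is handed in; nothing more can be done
None
```

The green board is pressed fully home: both ends stopped hard at about 25 mm with all four posts through, the blue board looks unmoved in the scene camera, and the job was handed in at about 19 s of the 32 s limit.

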